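# Make up the two pit spares kits

### The arm

A 6-joint arm with a two-finger parallel gripper is mounted at the origin on the work surface. World frame = base frame: x ahead of the robot, y to its left, z up, the work surface at z = 0. Lengths are in m, angles in rad, forces in N, time in s.
With the tool pointing down it reaches from about 0.35 to 0.775 m from the base axis. Payload 5.5 kg.
Tool frame: the origin (TCP) lies midway between the tips of the shut fingers; the grasp point (between the pads) lies 19 mm behind it (env.hold_point_z is the distance from the TCP to the grasp point, in m); z points along the fingers, y is the line along which they close (so a half turn about z gives the same grasp; the last joint's range is limited). The gripper opens to 85 mm and grips with 20 to 120 N. Pads are 22 mm wide; open, the fingers measure 114 mm over their backs; the gripper's body (76 mm by 85 mm) begins 54 mm behind the grasp point. The pads swing forward as they close: fully open they stand 13 mm farther back than shut.
Start: joints at [1.046, 0.313, 0.046, 1.304, 0, 1.431], TCP at [0.216, 0.533, 0.199] pointing down, gripper open.
Joint ranges: [-2.76, 2.76], [-0.86, 1.69], [-1.03, 1.26], [-2.2, 2.34], [-1.47, 1.5], [-3.14, 3.14]. Speed limits (rad/s): [2.57, 2.57, 3.14, 3.14, 3.14, 3.14].

### API

Orientations are given as a unit quaternion [w, x, y, z].
In Python, from workcell import env, read_camera gives the robot as it stands. The module is installed in compiled form; this text tells all that it offers.
- The arm moves only by the tool carry_out, never from a script. Its argument "moves" is a list of rows, each an object of numbers: "tx", "ty", "tz": the shift along the world's x, y, z in cm; "wx", "wy", "wz": the turn, a rotation vector about the world's x, y, z in rad; "claw": the closure, from -1 (fully open) to 1 (shut). A call has 1 to 8 rows; each row shifts and turns the commanded pose from where the row before left it; what a row does not reach is not made up. A row lasts 1/8 s, in which the tool goes at most 62.5 mm and 10.7 degrees, less where a joint would pass 70% of its speed; a pose out of reach is approached as far as the arm can. A call is refused whole if a number of a shift passes 6.25 or a number of a turn 0.188, either way. A call with a gripper value outside its range is refused whole. The fingers move at their own pace and stop on an object; "newtons" is the grip in N (left out, the last holds). Time passes only in rows, so rows that do not move let the fingers close. It gives the time, the measured TCP pose, the force, the opening and the grip force at its end, in the units of the state.
- env.get_state(): the state, without advancing time (a new reading comes with each control period).
- read_camera(name): name is "scene" or "top" or "wrist"; returns a dict with "image" (400x640x3 uint8, blue, green, red), "z_map" (400x640 float32, m along the optical axis (not along the pixel's ray), 0 where there is no reading), "fx", "fy", "cx", "cy" (pixels), "camera_from_world" (4x4, takes a point from world to camera coordinates); the wrist camera has in their place "hand_eye" (4x4, takes a point from camera to tool coordinates, whose origin is the TCP and whose axes are the flange's). Camera axes: x right, y down, z forward; pixel columns grow to the right and rows downward; lengths in m; the calibration is good to about 2 mm. The wrist camera is an equidistant fisheye: a pixel r from the principal point sees the ray r / f radians off the axis. A picture is of the moment at which its call begins: read the wrist's pose just before it.
- env.hand_in(): hands the job in; it is judged then, once.
The state is a dict: "clock": time; "joint_pos": joint angles; "qvel": joint speeds; "tau": joint torques, N m; "tcp_pos": TCP position; "orientation": TCP orientation; "wrist_force": force on the tool from outside, world axes, zero at the start; "ft_torque": the same for the moment, N m; "finger_gap": finger opening in m; "grip_force": force on a finger pad.
Only numpy, scipy, OpenCV 4.12 (cv2) and the standard library are available. Lean on these libraries where they do the work, as an engineer would, in place of code of your own. Each camera call takes 0.05 s, during which the arm holds its last target. There are 200 camera calls.

### The job

Make up the two spares kits for the next match: in the three-compartment tray, the thick battery in the long compartment and the wheel and the motor in the two square ones, one in each (either way round); in the two-compartment tray, the thin battery in the narrow compartment and the speed controller in the wide one. Set each part down rather than dropping it, the same way up as it stands now and flat on the floor of its compartment. Leave the multimeter, the screwdriver and the tall battery where they are.

Things in the scene. Friction and masses are not known exactly. Their poses are not given: they have to be found in the camera images.
- tray_three: Fixed grey kit tray with 3 compartments, 153 (its x) by 159 mm (y), at any yaw. Origin: centre of underside, z up. Floor 4 mm thick; outer walls 5 mm thick, top at z = 14 mm; dividers 5 mm thick, top at 12 mm. Long compartment 66 (x) by 149 mm (y), centre x = +38.5 mm, y = 0. Two square ones 72 by 72 mm, centres x = -35.5 mm, y = +38.5 and -38.5 mm.
- tray_two: Fixed grey kit tray with 2 compartments, 137 (its x) by 159 mm (y), at any yaw. Origin: centre of underside, z up. Floor 4 mm thick; outer walls 5 mm thick, top at z = 14 mm; divider 5 mm thick, top at 12 mm. Narrow compartment 50 (x) by 149 mm (y), centre x = +38.5 mm, y = 0; wide one 72 (x) by 149 mm (y), centre x = -27.5 mm, y = 0.
- battery_thick: Thick sealed battery block, grey case with darker lid, 43 mm (x) by 97 mm (y) by 52 mm high, standing on its base; about 0.57 kg. Two small thin terminals on top rise 9 mm more, 39 mm either side of the middle along y. Origin: centre of its underside; z up.
- battery_thin: Thin sealed battery block of the same look, 24 mm (x) by 97 mm (y) by 52 mm high, standing on its base; about 0.3 kg; the same small terminals. Origin: centre of its underside; z up.
- wheel: Small black drive wheel lying flat, rubber tread, spokes and a light metal hub seen from above; 50 mm diameter, 30 mm high; about 0.09 kg. Origin: centre of its underside; z up along its axle.
- motor: Can motor standing on its end, shaft up: steel cylinder of 37 mm diameter, 60 mm high, black at the foot, with a thin shaft and brass pinion that rise 14 mm more; about 0.21 kg. Origin: centre of its underside; z up along the shaft.
- controller: Speed controller, a black block 45 mm (x) by 70 mm (y) by 40 mm high with a round fan and a row of four brass screws on top; about 0.13 kg. Origin: centre of its underside; z up.
- battery_tall: Bystander: tall battery, 47 by 70 mm and 101 mm high, same look. Not part of the kits. Origin: centre of its underside.
- meter: Bystander: dark multimeter lying on its back, 85 by 180 mm, 45 mm high at its dial. Origin: centre of its underside.
- screwdriver: Bystander: screwdriver lying on the table, red handle, 200 mm long and 26 mm thick. Origin: on the table under its middle.
Mind the look-alikes: they are no part of the job. What is shaped like the motor but blue is not meant.

How it is judged:
By the outcome, as a careful person would: the job done as asked, in the order asked, and still so for the second after the job is handed in, with the robot touching nothing.
It also fails if it takes over 109 s, if anything falls off the work surface, if the arm or the gripper's body presses on something with over 40 N, if the wrist force passes 120 N, or if a joint passes its speed limit or range.

## Working session

There is one attempt and no reset: what is moved stays moved. The work goes in short steps, Python scripts to look and compute and a tool call to move; the robot and the scene stay as the last step left them, time stands still between calls to the robot, and variables do not carry over. Pictures are saved under pics/ and viewed, at most 14 in all, crops included, and the job is handed in when it is done.

Besides the shell and the picture viewer there is one more tool, called after "Request:" as name(argument=value, ...) on one line, values as JSON. carry_out: Moves the arm, as the interface text tells. Its arguments: {"type":"object","properties":{"moves":{"type":"array","items":{"type":"object","properties":{"tx":{"type":"number"},"ty":{"type":"number"},"tz":{"type":"number"},"wx":{"type":"number"},"wy":{"type":"number"},"wz":{"type":"number"},"claw":{"type":"number"}}}},"newtons":{"type":"number"}},"required":["moves"]}

```bash
mkdir -p pics
cat > h.py <<'E'
import numpy as np, cv2
from workcell import env, read_camera
def world(c):
    z=c["z_map"]; v,u=np.mgrid[:z.shape[0],:z.shape[1]]
    P=np.stack([(u-c["cx"])/c["fx"]*z,(v-c["cy"])/c["fy"]*z,z,np.ones_like(z)],-1)
    W=P@np.linalg.inv(c["camera_from_world"]).T
    W=W[...,:3]; W[z==0]=np.nan
    return W
E
python3 - <<'E'
from h import *
import pickle
s=env.get_state(); print({k:np.round(v,3) for k,v in s.items()}, env.hold_point_z)
for n in("top","scene"):
    c=read_camera(n); cv2.imwrite(f"pics/{n}0.png",c["image"]); pickle.dump(c,open(n+".pkl","wb"))
    print(n,c["fx"],c["cx"],c["cy"],np.round(np.linalg.inv(c["camera_from_world"]),3).tolist())
E
```

```text
{'clock': np.float64(0.0), 'joint_pos': array([ 1.046,  0.314,  0.045,  1.304, -0.   ,  1.431]), 'qvel': array([ 0.001,  0.002, -0.001,  0.001, -0.001,  0.   ]), 'tau': array([-2.0000e-03, -4.8063e+01,  2.9853e+01,  1.9000e-02, -0.0000e+00,
        0.0000e+00]), 'tcp_pos': array([0.216, 0.532, 0.198]), 'orientation': array([-0.   ,  0.191,  0.982, -0.001]), 'wrist_force': array([-0.709,  0.118,  0.631]), 'ft_torque': array([-0.003,  0.03 ,  0.002]), 'grip_force': np.float64(0.0), 'finger_gap': np.float64(0.085)} 0.0187
top 425.23193098721873 317.01463567659647 197.93010370377397 [[-0.017, -0.982, 0.188, 0.419], [-1.0, 0.015, -0.013, 0.085], [0.01, -0.188, -0.982, 1.002], [0.0, 0.0, 0.0, 1.0]]
scene 363.6819836301679 314.2261839997948 200.15029166878517 [[-0.491, 0.682, -0.542, 1.133], [0.871, 0.376, -0.316, 0.376], [-0.011, -0.627, -0.779, 0.781], [0.0, 0.0, 0.0, 1.0]]
```

View pics/top0.png

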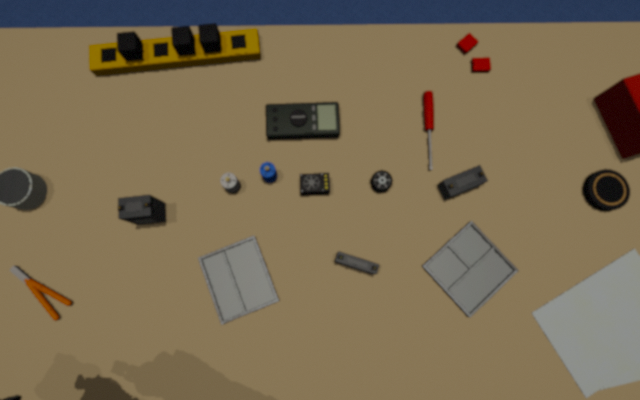

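View pics/scene0.png

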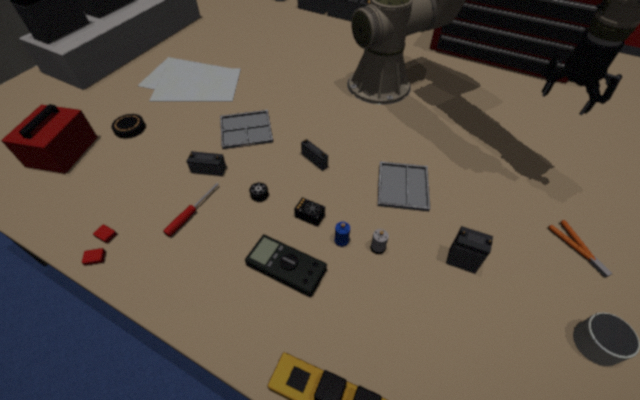

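Top view: tray_two (240,280), tray_three (470,268), thick battery (462,183), thin (357,263), wheel (381,181), controller (314,184), steel motor (229,182), blue decoy (268,172), tall battery (142,209).

```bash
cat > meas.py <<'E'
from h import *
import pickle
# name: top pixel, top height, (lo,hi) height window, radius
O={"thick":((462,183),.052,(.04,.058),.08),"thin":((357,263),.052,(.04,.058),.08),"wheel":((381,181),.03,(.018,.04),.05),
"motor":((229,182),.06,(.05,.068),.035),"blue":((268,172),.06,(.05,.068),.035),"ctrl":((314,184),.04,(.03,.05),.06),
"tall":((142,209),.101,(.09,.108),.07),"three":((470,268),.014,(.008,.025),.125),"two":((240,280),.014,(.008,.025),.12),
"meter":((302,120),.04,(.015,.06),.12),"driver":((428,130),.02,(.008,.04),.12)}
top=pickle.load(open("top.pkl","rb")); sc=pickle.load(open("scene.pkl","rb"))
def ray(c,p,h):
    M=np.linalg.inv(c["camera_from_world"]); d=M[:3,:3]@[(p[0]-c["cx"])/c["fx"],(p[1]-c["cy"])/c["fy"],1]
    return M[:3,3]+d*(h-M[2,3])/d[2]
Ws=[world(top),world(sc)]
for W in Ws:
    m=np.abs(W[...,2])<.03; print("table z",np.nanmedian(W[...,2][m]),np.nanstd(W[...,2][m]))
for n,(p,h,(a,b),r) in O.items():
    q=ray(top,p,h)
    for k,W in zip("TS",Ws):
        m=(W[...,2]>a)&(W[...,2]<b)&(np.hypot(W[...,0]-q[0],W[...,1]-q[1])<r)
        P=W[m]
        if len(P)<8: print(n,k,"few");continue
        (cx,cy),(w,l),an=cv2.minAreaRect((P[:,:2]*1000).astype(np.float32))
        box=cv2.boxPoints(((cx,cy),(w,l),an)); e=[box[1]-box[0],box[2]-box[1]]; e=max(e,key=np.linalg.norm)
        print(n,k,len(P),"c",np.round((cx,cy),1),"size",np.round(sorted((w,l)),1),"longyaw %.1f"%(np.degrees(np.arctan2(e[1],e[0]))%180),"z %.3f"%np.median(P[:,2]))
im=cv2.resize(top["image"][150:330,180:530],None,fx=2.28,fy=2.28,interpolation=cv2.INTER_CUBIC)
cv2.imwrite("pics/crop.png",cv2.convertScaleAbs(im,alpha=1.6))
E
python3 meas.py
```

```text
table z 0.00016354800321149998 0.004041053072329741
table z -0.0005910692285149288 0.004389271453614879
thick T 792 c [ 638.5 -270.5] size [43.1 97.8] longyaw 111.3 z 0.052
thick S 457 c [ 642.5 -269.5] size [45.2 98.4] longyaw 111.1 z 0.052
thin T 481 c [455.5 -15.4] size [24.3 96.9] longyaw 71.4 z 0.052
thin S 254 c [459.8 -13. ] size [25.4 96.5] longyaw 71.3 z 0.051
wheel T 373 c [646.  -82.9] size [49.3 51.3] longyaw 85.6 z 0.030
wheel S 244 c [651.5 -80.6] size [47. 51.] longyaw 119.7 z 0.030
motor T 202 c [644.8 271.9] size [35.2 36.3] longyaw 44.4 z 0.060
motor S 171 c [647.7 273.4] size [35.5 35.5] longyaw 170.3 z 0.059
blue T 194 c [668.4 183.9] size [34.7 35.6] longyaw 0.4 z 0.060
blue S 161 c [673.1 185.1] size [34.3 35.9] longyaw 117.7 z 0.059
ctrl T 592 c [641.3  75.9] size [45.9 69.7] longyaw 92.3 z 0.040
ctrl S 431 c [645.1  76.8] size [47.6 71.5] longyaw 92.4 z 0.040
tall T 761 c [580. 463.] size [47.3 71.6] longyaw 95.6 z 0.101
tall S 660 c [583.7 464.3] size [50.7 69.5] longyaw 95.6 z 0.100
three T 1123 c [ 440.4 -280. ] size [155.1 161.1] longyaw 130.3 z 0.013
three S 458 c [ 443.6 -278.2] size [158.3 160.9] longyaw 131.1 z 0.012
two T 941 c [424.3 254.6] size [139.2 160.5] longyaw 21.0 z 0.014
two S 520 c [427.1 255.7] size [139.1 165. ] longyaw 21.1 z 0.012
meter T 2577 c [800.7 102.3] size [ 85.6 179.1] longyaw 91.4 z 0.034
meter S 2663 c [805.3 104.4] size [ 85.1 179.4] longyaw 91.0 z 0.034
driver T 515 c [ 775.5 -206. ] size [ 25.5 197.8] longyaw 177.7 z 0.021
driver S 444 c [ 778.5 -202.4] size [ 23.7 199.3] longyaw 176.9 z 0.021
```

View pics/crop.png

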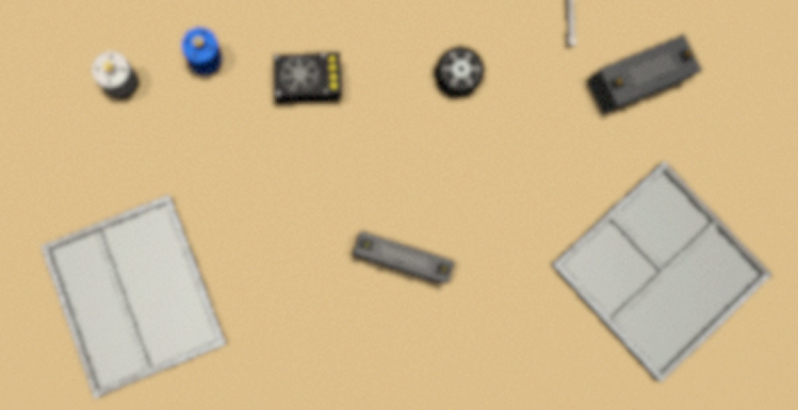

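Crop: the narrow compartment of tray_two is on its left (+y) side. In tray_three the long compartment is at lower right, with the squares at the top and left. Sizes and heights match, and the two cameras agree to 4 mm, so I average them and start with the thin battery.

Request:
carry_out(moves=[{"tx": 2.4,"ty": -5.5,"wz": 0.163,"claw": -1},{"tx": 2.4,"ty": -5.5,"wz": 0.163},{"tx": 2.4,"ty": -5.5,"wz": 0.163},{"tx": 2.4,"ty": -5.5,"wz": 0.163},{"tx": 2.4,"ty": -5.5,"wz": 0.163},{"tx": 2.4,"ty": -5.5,"wz": 0.163},{"tx": 2.4,"ty": -5.5,"wz": 0.163},{"tx": 2.4,"ty": -5.5,"wz": 0.163}], newtons=40)

```text
invalid input at $.moves[0]: expected keys tx, ty, tz, wx, wy, wz, claw
```

```bash
cat > go.py <<'E'
# usage: go.py target [z]; prints shift in cm and turn in rad from the present pose
from h import *
import sys
from scipy.spatial.transform import Rotation as R
T={"thin":(457.5,-14,161.4),"ctrl":(643.2,76.4,182.3),"thick":(640.5,-270,21.2),"motor":(646.2,272.7,None),"wheel":(648.7,-81.8,None),
"narrow":(411.9,291.2,111),"wide":(435.5,229.5,111),"long":(412.8,-304.1,40.7),"sqA":(494,-285.1,40.7),"sqB":(443.8,-226.7,40.7)}
s=env.get_state(); p=s["tcp_pos"]*1000; r=R.from_quat(s["orientation"],scalar_first=True); M=r.as_matrix()
y=np.degrees(np.arctan2(M[1,1],M[0,1])); t=T[sys.argv[1]]
z=float(sys.argv[2]) if len(sys.argv)>2 else p[2]
d=0 if t[2] is None else (t[2]-y+180)%360-180
tilt=np.cross(M[:,2],[0,0,-1])
print("t %.1f tcp"%s["clock"],p.round(1),"yaw %.1f"%y,"j6 %.2f"%s["joint_pos"][5],"| shift cm",np.round([(t[0]-p[0])/10,(t[1]-p[1])/10,(z-p[2])/10],2),"turn %.3f"%np.radians(d),"tilt",tilt.round(3),"F",s["wrist_force"].round(1))
E
python3 go.py thin 21
```

```text
t 0.1 tcp [215.6 532.5 197.8] yaw 68.0 j6 1.43 | shift cm [ 24.19 -54.65 -17.68] turn 1.631 tilt [ 0.001 -0.001  0.   ] F [ 0.2  0.1 -0.1]
```

All keys are required.

Request:
carry_out(moves=[{"tx": 2.4,"ty": -5.5,"tz": 0,"wx": 0,"wy": 0,"wz": 0.163,"claw": -1},{"tx": 2.4,"ty": -5.5,"tz": 0,"wx": 0,"wy": 0,"wz": 0.163,"claw": -1},{"tx": 2.4,"ty": -5.5,"tz": 0,"wx": 0,"wy": 0,"wz": 0.163,"claw": -1},{"tx": 2.4,"ty": -5.5,"tz": 0,"wx": 0,"wy": 0,"wz": 0.163,"claw": -1},{"tx": 2.4,"ty": -5.5,"tz": 0,"wx": 0,"wy": 0,"wz": 0.163,"claw": -1},{"tx": 2.4,"ty": -5.5,"tz": 0,"wx": 0,"wy": 0,"wz": 0.163,"claw": -1},{"tx": 2.4,"ty": -5.5,"tz": 0,"wx": 0,"wy": 0,"wz": 0.163,"claw": -1},{"tx": 2.4,"ty": -5.5,"tz": 0,"wx": 0,"wy": 0,"wz": 0.163,"claw": -1}], newtons=40)

```text
clock: 1.1
tcp_pos: [0.3982, 0.1188, 0.1986]
orientation: [-0.0, -0.41, 0.912, 0.0]
wrist_force: [1.4, 0.7, 0.0]
finger_gap: 0.0854
grip_force: 0.0
```

```bash
python3 go.py thin 21
```

```text
t 1.1 tcp [398.2 118.8 198.6] yaw 138.4 j6 -0.75 | shift cm [  5.93 -13.28 -17.76] turn 0.402 tilt [-0. -0. -0.] F [1.4 0.7 0. ]
```

Request:
carry_out(moves=[{"tx": 2.5,"ty": -5.3,"tz": 0,"wx": 0,"wy": 0,"wz": 0.163,"claw": -1},{"tx": 2.5,"ty": -5.3,"tz": 0,"wx": 0,"wy": 0,"wz": 0.163,"claw": -1},{"tx": 0,"ty": 0,"tz": -4,"wx": 0,"wy": 0,"wz": 0,"claw": -1},{"tx": 0,"ty": 0,"tz": -4,"wx": 0,"wy": 0,"wz": 0,"claw": -1},{"tx": 0,"ty": 0,"tz": 0,"wx": 0,"wy": 0,"wz": 0,"claw": -1}])

```text
clock: 1.72
tcp_pos: [0.443, 0.0193, 0.116]
orientation: [-0.003, -0.544, 0.839, 0.002]
wrist_force: [0.2, -0.4, -0.2]
finger_gap: 0.0851
grip_force: 0.0
```

```bash
python3 go.py thin 21
```

```text
t 1.7 tcp [443.   19.3 116. ] yaw 155.9 j6 -1.29 | shift cm [ 1.45 -3.33 -9.5 ] turn 0.096 tilt [-0.001 -0.007 -0.   ] F [ 0.2 -0.4 -0.2]
```

Request:
carry_out(moves=[{"tx": 1.5,"ty": -3.3,"tz": 0,"wx": 0,"wy": 0,"wz": 0.096,"claw": -1},{"tx": 0,"ty": 0,"tz": -3,"wx": 0,"wy": 0,"wz": 0,"claw": -1},{"tx": 0,"ty": 0,"tz": 0,"wx": 0,"wy": 0,"wz": 0,"claw": -1}])

```text
clock: 2.1
tcp_pos: [0.4602, -0.0136, 0.0887]
orientation: [-0.001, -0.584, 0.812, 0.001]
wrist_force: [-0.1, 1.1, 0.5]
finger_gap: 0.0855
grip_force: 0.0
```

```bash
python3 go.py thin 21
```

```text
t 2.1 tcp [460.2 -13.6  88.7] yaw 161.5 j6 -1.45 | shift cm [-0.27 -0.04 -6.77] turn -0.001 tilt [-0.001 -0.002 -0.   ] F [-0.1  1.1  0.5]
```

Request:
carry_out(moves=[{"tx": -0.3,"ty": 0,"tz": -2.5,"wx": 0,"wy": 0,"wz": 0,"claw": -1},{"tx": 0,"ty": 0,"tz": -2.3,"wx": 0,"wy": 0,"wz": 0,"claw": -1},{"tx": 0,"ty": 0,"tz": -2,"wx": 0,"wy": 0,"wz": 0,"claw": -1},{"tx": 0,"ty": 0,"tz": 0,"wx": 0,"wy": 0,"wz": 0,"claw": -0.2},{"tx": 0,"ty": 0,"tz": 0,"wx": 0,"wy": 0,"wz": 0,"claw": 1},{"tx": 0,"ty": 0,"tz": 0,"wx": 0,"wy": 0,"wz": 0,"claw": 1},{"tx": 0,"ty": 0,"tz": 0,"wx": 0,"wy": 0,"wz": 0,"claw": 1},{"tx": 0,"ty": 0,"tz": 0,"wx": 0,"wy": 0,"wz": 0,"claw": 1}], newtons=40)

```text
clock: 3.1
tcp_pos: [0.4584, -0.0139, 0.0211]
orientation: [0.0, -0.584, 0.812, -0.0]
wrist_force: [0.8, -0.1, -0.1]
finger_gap: -0.0001
grip_force: 0.0
```

```bash
python3 go.py narrow 25
```

```text
t 3.1 tcp [458.4 -13.9  21.1] yaw 161.5 j6 -1.45 | shift cm [-4.65 30.51  0.39] turn -0.881 tilt [0. 0. 0.] F [ 0.8 -0.1 -0.1]
```

The fingers shut on nothing. I'll look before going on.

Run:
```python
from h import *
c=read_camera("scene"); a=cv2.resize(c["image"][90:230,200:450],(800,448),interpolation=cv2.INTER_CUBIC)
w=read_camera("wrist"); print(w["fx"],w["cx"],w["cy"],w["hand_eye"].round(3).tolist())
cv2.imwrite("pics/s1.png",cv2.convertScaleAbs(a,alpha=1.5)); cv2.imwrite("pics/w1.png",cv2.convertScaleAbs(w["image"],alpha=1.5))
```

```text
309.70691628693146 320.8468795211346 198.37989995800712 [[-0.0, -0.952, -0.307, 0.08], [1.0, -0.0, 0.001, -0.0], [-0.001, -0.307, 0.952, -0.174], [0.0, 0.0, 0.0, 1.0]]
```

View pics/s1.png

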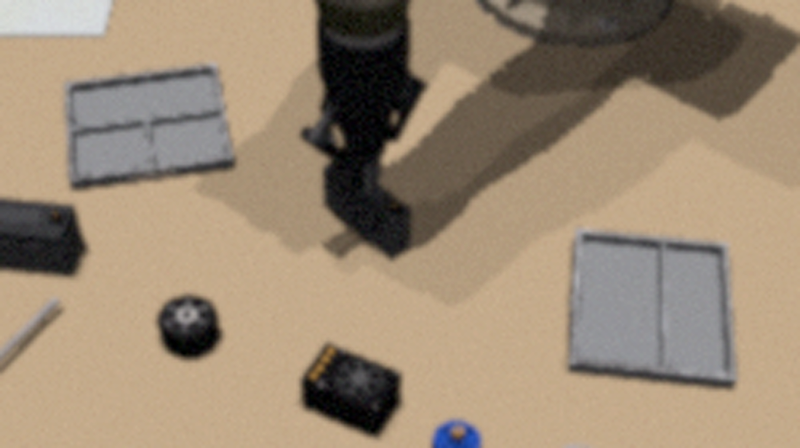

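View pics/w1.png

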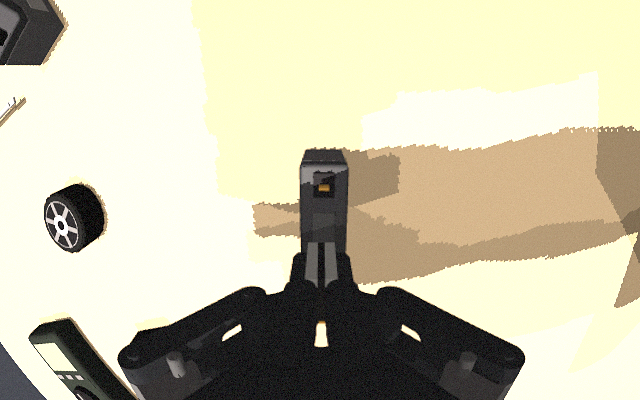

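Wrist view: the battery (cols 300–348, end edge at row 163) projects to where it was measured, and it seems to be between the fingers (row 265). That contradicts the gap reading, so I'll check against wrist depth.

Run:
```python
from h import *
for i in range(2):
    s=env.get_state(); print(s["finger_gap"],s["grip_force"],s["wrist_force"].round(2))
    w=read_camera("wrist")
z=w["z_map"]; H=w["hand_eye"]; f=w["fx"]
def tool(u,v):
    a,b=(u-w["cx"])/f,(v-w["cy"])/f; r=np.hypot(a,b); d=np.array([np.sin(r)*a/r,np.sin(r)*b/r,np.cos(r)]); d*=z[v,u]/d[2]
    return (H@[*d,1])[:3]*1000
for v in (170,200,235,250,265,280,292):
    print(v,[(u,*tool(u,v).round(0).astype(int)) for u in range(288,362,6)])
```

```text
0.00027054541340312664 0.0 [-0.48  0.21 -0.4 ]
-0.00028266978811182205 0.0 [ 0.48  0.12 -0.36]
170 [(288, np.int64(36), np.int64(-21), np.int64(22)), (294, np.int64(36), np.int64(-17), np.int64(21)), (300, np.int64(48), np.int64(-10), np.int64(-30)), (306, np.int64(48), np.int64(-7), np.int64(-31)), (312, np.int64(47), np.int64(-4), np.int64(-30)), (318, np.int64(48), np.int64(-1), np.int64(-30)), (324, np.int64(47), np.int64(2), np.int64(-30)), (330, np.int64(47), np.int64(4), np.int64(-30)), (336, np.int64(48), np.int64(7), np.int64(-31)), (342, np.int64(48), np.int64(10), np.int64(-30)), (348, np.int64(36), np.int64(18), np.int64(22)), (354, np.int64(36), np.int64(22), np.int64(22)), (360, np.int64(36), np.int64(26), np.int64(22))]
200 [(288, np.int64(15), np.int64(-22), np.int64(23)), (294, np.int64(16), np.int64(-18), np.int64(21)), (300, np.int64(32), np.int64(-10), np.int64(-29)), (306, np.int64(32), np.int64(-7), np.int64(-29)), (312, np.int64(33), np.int64(-4), np.int64(-31)), (318, np.int64(32), np.int64(-1), np.int64(-30)), (324, np.int64(33), np.int64(2), np.int64(-31)), 
[... 2854 characters left out ...]
 (360, np.int64(-48), np.int64(29), np.int64(22))]
292 [(288, np.int64(14), np.int64(-12), np.int64(-81)), (294, np.int64(13), np.int64(-10), np.int64(-80)), (300, np.int64(13), np.int64(-8), np.int64(-80)), (306, np.int64(14), np.int64(-5), np.int64(-81)), (312, np.int64(13), np.int64(-3), np.int64(-80)), (318, np.int64(6), np.int64(-1), np.int64(-69)), (324, np.int64(5), np.int64(1), np.int64(-69)), (330, np.int64(14), np.int64(3), np.int64(-81)), (336, np.int64(13), np.int64(6), np.int64(-80)), (342, np.int64(13), np.int64(8), np.int64(-80)), (348, np.int64(13), np.int64(10), np.int64(-80)), (354, np.int64(13), np.int64(12), np.int64(-80)), (360, np.int64(8), np.int64(15), np.int64(-73))]
```

The depth shows shut fingers inside the outline of a battery that hasn't moved, with zero force. I'll raise slowly and look at the finger tips against the battery.

Request:
carry_out(moves=[{"tx": 0,"ty": 0,"tz": 2,"wx": 0,"wy": 0,"wz": 0,"claw": 1},{"tx": 0,"ty": 0,"tz": 2,"wx": 0,"wy": 0,"wz": 0,"claw": 1},{"tx": 0,"ty": 0,"tz": 2,"wx": 0,"wy": 0,"wz": 0,"claw": 1},{"tx": 0,"ty": 0,"tz": 0,"wx": 0,"wy": 0,"wz": 0,"claw": 1}])

```text
clock: 3.8
tcp_pos: [0.4595, -0.0141, 0.0819]
orientation: [0.001, -0.584, 0.812, -0.001]
wrist_force: [-0.3, 0.1, -1.4]
finger_gap: -0.0
grip_force: 0.0
```

```bash
python3 - <<'E'
from h import *
c=read_camera("scene"); a=cv2.resize(c["image"][90:230,240:390],(600,560),interpolation=cv2.INTER_CUBIC)
w=read_camera("wrist"); b=w["image"][100:380,120:520]
cv2.imwrite("pics/s2.png",cv2.convertScaleAbs(np.hstack([cv2.resize(a,(300,280)),b]),alpha=1.5))
E
python3 go.py thin 21
```

```text
t 3.9 tcp [457.9 -13.8  80.3] yaw 161.5 j6 -1.45 | shift cm [-0.04 -0.02 -5.93] turn -0.001 tilt [-0. -0. -0.] F [ 0.5 -1.  -0.5]
```

View pics/s2.png

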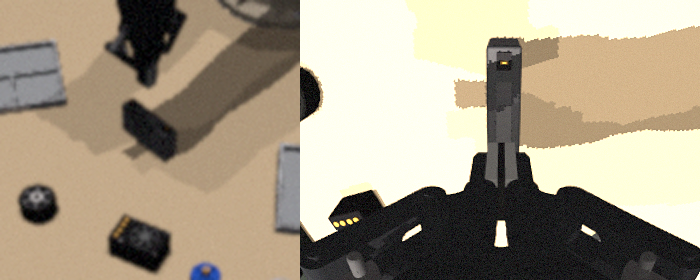

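Both views: the battery is still upright where it was, with the shut fingers above it. I'll measure where the tips really end in the tool frame.

Run:
```python
from h import *
s=env.get_state();w=read_camera("wrist")
z=w["z_map"]; H=w["hand_eye"]; f=w["fx"]
v,u=np.mgrid[:400,:640]; a,b=(u-w["cx"])/f,(v-w["cy"])/f; r=np.hypot(a,b)+1e-9
d=np.stack([np.sin(r)*a/r,np.sin(r)*b/r,np.cos(r)],-1); d*=(z/d[...,2])[...,None]
T=(d@H[:3,:3].T+H[:3,3])*1000
for row in range(215,290,6): print(row,T[row,[308,314,321,328,334]].round(0).astype(int).tolist())
m=(abs(T[...,1])<14)&(T[...,0]<16)&(T[...,0]>-16)&(T[...,2]<18); print("tip z",np.percentile(T[m][:,2],[90,98,100]))
c=read_camera("scene"); W=world(c); P=W[(np.hypot(W[...,0]-.458,W[...,1]+.014)<.02)]; zz=P[:,2]; print(np.histogram(zz,np.arange(0,.16,.01)))
```

```text
215 [[2, -9, 29], [2, -5, 30], [2, 0, 29], [2, 5, 29], [2, 9, 28]]
221 [[-3, -9, 29], [-3, -5, 29], [-2, 0, 28], [-2, 5, 28], [-3, 9, 31]]
227 [[-7, -9, 29], [-7, -5, 29], [-7, 0, 28], [-8, 5, 30], [-7, 9, 29]]
233 [[-12, -9, 29], [-11, -5, 28], [-11, 0, 28], [-12, 5, 29], [-12, 10, 29]]
239 [[-17, -9, 30], [-17, -5, 30], [-17, 0, 29], [-16, 5, 28], [-17, 10, 29]]
245 [[12, -6, -39], [12, -3, -38], [12, 0, -39], [12, 4, -38], [13, 6, -39]]
251 [[13, -6, -46], [12, -3, -45], [12, 0, -45], [12, 3, -44], [12, 6, -44]]
257 [[13, -6, -52], [12, -3, -51], [12, 0, -50], [12, 3, -51], [12, 6, -51]]
263 [[12, -6, -56], [12, -3, -56], [12, 0, -55], [80, 0, -174], [13, 6, -57]]
269 [[12, -5, -62], [12, -3, -61], [12, 0, -61], [12, 3, -62], [12, 6, -62]]
275 [[13, -5, -67], [12, -3, -67], [14, 0, -68], [12, 3, -67], [12, 5, -66]]
281 [[14, -5, -73], [11, -3, -69], [12, 0, -70], [11, 3, -68], [14, 5, -73]]
287 [[13, -5, -77], [13, -3, -77], [8, 0, -69], [14, 3, -77], [14, 5, -77]]
tip z [-51.0425817  -40.42105524 -34.61722262]
(array([22, 18, 16, 17, 24, 67,  0,  0,  0,  0,  0,  9, 30, 31, 28]), array([0.  , 0.01, 0.02, 0.03, 0.04, 0.05, 0.06, 0.07, 0.08, 0.09, 0.1 ,
       0.11, 0.12, 0.13, 0.14, 0.15]))
```

Wrist and scene depth agree that the shut tips end about 34 mm behind the reported TCP, so in the first try they closed 3 mm above the battery. The lateral position is right. From here I aim 34 mm lower and watch the force.

Request:
carry_out(moves=[{"tx": 0,"ty": 0,"tz": 0.5,"wx": 0,"wy": 0,"wz": 0,"claw": -1},{"tx": 0,"ty": 0,"tz": 0,"wx": 0,"wy": 0,"wz": 0,"claw": -1},{"tx": 0,"ty": 0,"tz": 0,"wx": 0,"wy": 0,"wz": 0,"claw": -1},{"tx": 0,"ty": 0,"tz": 0,"wx": 0,"wy": 0,"wz": 0,"claw": -1},{"tx": 0,"ty": 0,"tz": 0,"wx": 0,"wy": 0,"wz": 0,"claw": -1},{"tx": 0,"ty": 0,"tz": -2,"wx": 0,"wy": 0,"wz": 0,"claw": -1},{"tx": 0,"ty": 0,"tz": -2.5,"wx": 0,"wy": 0,"wz": 0,"claw": -1},{"tx": 0,"ty": 0,"tz": 0,"wx": 0,"wy": 0,"wz": 0,"claw": -1}])

```text
clock: 5.0
tcp_pos: [0.4563, -0.0134, 0.0393]
orientation: [-0.001, -0.584, 0.812, 0.002]
wrist_force: [0.2, 0.1, -0.2]
finger_gap: 0.0856
grip_force: 0.0
```

```bash
python3 - <<'E'
from h import *
w=read_camera("wrist"); z=w["z_map"]; H=w["hand_eye"]; f=w["fx"]
v,u=np.mgrid[:400,:640]; a,b=(u-w["cx"])/f,(v-w["cy"])/f; r=np.hypot(a,b)+1e-9
d=np.stack([np.sin(r)*a/r,np.sin(r)*b/r,np.cos(r)],-1); d*=(z/d[...,2])[...,None]
T=(d@H[:3,:3].T+H[:3,3])*1000
for sgn in(1,-1):
    y=sgn*T[...,1]; m=(y>38)&(y<62)&(abs(T[...,0])<16)&(T[...,2]<10)&(z>0); print(sgn,"open tip z",T[m][:,2].max().round(1),"inner y",np.percentile(y[m&(T[...,2]<-45)],[1,99]).round(1))
m=(abs(T[...,1])<30)&(abs(T[...,0])<45)&(T[...,2]<-60)&(z>0)&(T[...,2]>-160); print("body z",np.percentile(T[m][:,2],[50,90,99]).round(0))
E
python3 go.py thin -13
```

```text
1 open tip z -44.5 inner y [38.6 61.9]
-1 open tip z -43.9 inner y [38.6 61.9]
body z [-121. -110. -105.]
t 5.0 tcp [457.3 -13.7  40.4] yaw 161.5 j6 -1.45 | shift cm [ 0.02 -0.03 -5.34] turn -0.001 tilt [-0.    -0.002 -0.   ] F [ 0.3 -0.5 -0.4]
```

Request:
carry_out(moves=[{"tx": 0,"ty": 0,"tz": -2,"wx": 0,"wy": 0,"wz": 0,"claw": -1},{"tx": 0,"ty": 0,"tz": -2,"wx": 0,"wy": 0,"wz": 0,"claw": -1},{"tx": 0,"ty": 0,"tz": -1.3,"wx": 0,"wy": 0,"wz": 0,"claw": -1},{"tx": 0,"ty": 0,"tz": 0,"wx": 0,"wy": 0,"wz": 0,"claw": 0},{"tx": 0,"ty": 0,"tz": 0,"wx": 0,"wy": 0,"wz": 0,"claw": 1},{"tx": 0,"ty": 0,"tz": 0,"wx": 0,"wy": 0,"wz": 0,"claw": 1},{"tx": 0,"ty": 0,"tz": 0,"wx": 0,"wy": 0,"wz": 0,"claw": 1},{"tx": 0,"ty": 0,"tz": 0,"wx": 0,"wy": 0,"wz": 0,"claw": 1}], newtons=40)

```text
clock: 6.05
tcp_pos: [0.4585, -0.0139, -0.0116]
orientation: [0.0, -0.584, 0.812, -0.0]
wrist_force: [-1.2, 0.5, 6.1]
finger_gap: 0.0233
grip_force: 40.9
```

```bash
python3 go.py narrow -9
```

```text
t 6.0 tcp [458.5 -13.9 -11.6] yaw 161.5 j6 -1.45 | shift cm [-4.66 30.51  0.26] turn -0.881 tilt [0.    0.001 0.   ] F [-1.2  0.5  6.1]
```

Request:
carry_out(moves=[{"tx": 0,"ty": 0,"tz": 2,"wx": 0,"wy": 0,"wz": 0,"claw": 1},{"tx": 0,"ty": 0,"tz": 3,"wx": 0,"wy": 0,"wz": 0,"claw": 1},{"tx": -0.5,"ty": 3.5,"tz": 1,"wx": 0,"wy": 0,"wz": -0.15,"claw": 1},{"tx": -0.8,"ty": 5.4,"tz": 0,"wx": 0,"wy": 0,"wz": -0.15,"claw": 1},{"tx": -0.8,"ty": 5.4,"tz": 0,"wx": 0,"wy": 0,"wz": -0.15,"claw": 1},{"tx": -0.8,"ty": 5.4,"tz": 0,"wx": 0,"wy": 0,"wz": -0.15,"claw": 1},{"tx": -0.8,"ty": 5.4,"tz": 0,"wx": 0,"wy": 0,"wz": -0.15,"claw": 1},{"tx": -0.5,"ty": 3,"tz": 0,"wx": 0,"wy": 0,"wz": -0.1,"claw": 1}])

```text
clock: 7.05
tcp_pos: [0.415, 0.2694, 0.0473]
orientation: [-0.0, -0.197, 0.98, 0.0]
wrist_force: [-0.2, -1.0, -3.8]
finger_gap: 0.0236
grip_force: 40.2
```

```bash
python3 go.py narrow -9
```

```text
t 7.0 tcp [415.  269.4  47.3] yaw 112.7 j6 0.02 | shift cm [-0.31  2.18 -5.63] turn -0.029 tilt [-0.    -0.001 -0.   ] F [-0.2 -1.  -3.8]
```

Request:
carry_out(moves=[{"tx": -0.3,"ty": 2.2,"tz": 0,"wx": 0,"wy": 0,"wz": -0.03,"claw": 1},{"tx": 0,"ty": 0,"tz": -2,"wx": 0,"wy": 0,"wz": 0,"claw": 1},{"tx": 0,"ty": 0,"tz": -1,"wx": 0,"wy": 0,"wz": 0,"claw": 1},{"tx": 0,"ty": 0,"tz": 0,"wx": 0,"wy": 0,"wz": 0,"claw": 1}])

```text
clock: 7.55
tcp_pos: [0.4119, 0.2883, 0.0166]
orientation: [-0.001, -0.182, 0.983, -0.0]
wrist_force: [0.2, -0.7, -4.1]
finger_gap: 0.0235
grip_force: 40.2
```

```bash
python3 go.py narrow -7.6
```

```text
t 7.5 tcp [411.9 288.3  16.6] yaw 111.0 j6 0.08 | shift cm [-0.    0.29 -2.42] turn -0.000 tilt [ 0.001 -0.003  0.   ] F [ 0.2 -0.7 -4.1]
```

Request:
carry_out(moves=[{"tx": 0,"ty": 0.3,"tz": -1,"wx": 0,"wy": 0,"wz": 0,"claw": 1},{"tx": 0,"ty": 0,"tz": -0.9,"wx": 0,"wy": 0,"wz": 0,"claw": 1},{"tx": 0,"ty": 0,"tz": -0.3,"wx": 0,"wy": 0,"wz": 0,"claw": 1},{"tx": 0,"ty": 0,"tz": -0.15,"wx": 0,"wy": 0,"wz": 0,"claw": 1},{"tx": 0,"ty": 0,"tz": 0,"wx": 0,"wy": 0,"wz": 0,"claw": 1}])

```text
clock: 8.18
tcp_pos: [0.4132, 0.2921, -0.0057]
orientation: [0.0, -0.183, 0.983, 0.0]
wrist_force: [-0.6, -0.5, -3.0]
finger_gap: 0.0237
grip_force: 40.2
```

```bash
python3 go.py narrow -7.6
```

```text
t 8.2 tcp [413.2 292.1  -5.7] yaw 111.0 j6 0.09 | shift cm [-0.13 -0.09 -0.19] turn -0.001 tilt [-0.  0.  0.] F [-0.6 -0.5 -3. ]
```

Request:
carry_out(moves=[{"tx": 0,"ty": 0,"tz": -0.12,"wx": 0,"wy": 0,"wz": 0,"claw": 1},{"tx": 0,"ty": 0,"tz": 0,"wx": 0,"wy": 0,"wz": 0,"claw": 1}])

```text
clock: 8.43
tcp_pos: [0.4132, 0.2922, -0.0069]
orientation: [0.0, -0.183, 0.983, 0.0]
wrist_force: [-0.7, -0.5, -3.3]
finger_gap: 0.0237
grip_force: 40.2
```

Request:
carry_out(moves=[{"tx": 0,"ty": 0,"tz": -0.1,"wx": 0,"wy": 0,"wz": 0,"claw": 1},{"tx": 0,"ty": 0,"tz": 0,"wx": 0,"wy": 0,"wz": 0,"claw": 1}])

```text
clock: 8.68
tcp_pos: [0.4133, 0.2923, -0.0075]
orientation: [0.0, -0.183, 0.983, 0.0]
wrist_force: [-0.3, -0.3, 1.6]
finger_gap: 0.0234
grip_force: 40.7
```

Contact at the expected height. Releasing.

Request:
carry_out(moves=[{"tx": 0,"ty": 0,"tz": 0,"wx": 0,"wy": 0,"wz": 0,"claw": 0.25},{"tx": 0,"ty": 0,"tz": 0,"wx": 0,"wy": 0,"wz": 0,"claw": -0.1},{"tx": 0,"ty": 0,"tz": 0,"wx": 0,"wy": 0,"wz": 0,"claw": -0.1},{"tx": 0,"ty": 0,"tz": 2,"wx": 0,"wy": 0,"wz": 0,"claw": -0.1},{"tx": 0,"ty": 0,"tz": 4,"wx": 0,"wy": 0,"wz": 0,"claw": -0.1},{"tx": 0,"ty": 0,"tz": 3,"wx": 0,"wy": 0,"wz": 0,"claw": -1},{"tx": 4.2,"ty": -3.9,"tz": 0,"wx": 0,"wy": 0,"wz": 0.17,"claw": -1},{"tx": 4.2,"ty": -3.9,"tz": 0,"wx": 0,"wy": 0,"wz": 0.17,"claw": -1}])

```text
clock: 9.68
tcp_pos: [0.4984, 0.2141, 0.083]
orientation: [0.001, -0.35, 0.937, -0.0]
wrist_force: [0.3, 0.7, -0.2]
finger_gap: 0.0849
grip_force: 0.0
```

Request:
carry_out(moves=[{"tx": 4.2,"ty": -3.9,"tz": 0,"wx": 0,"wy": 0,"wz": 0.17,"claw": -1},{"tx": 4.2,"ty": -3.9,"tz": 0,"wx": 0,"wy": 0,"wz": 0.17,"claw": -1},{"tx": 4.2,"ty": -3.9,"tz": 0,"wx": 0,"wy": 0,"wz": 0.17,"claw": -1},{"tx": 1.5,"ty": -1.5,"tz": 0,"wx": 0,"wy": 0,"wz": 0.17,"claw": -1},{"tx": 0,"ty": 0,"tz": 0,"wx": 0,"wy": 0,"wz": 0.17,"claw": -1},{"tx": 0,"ty": 0,"tz": 0,"wx": 0,"wy": 0,"wz": 0,"claw": -1}])

```text
clock: 10.42
tcp_pos: [0.6381, 0.0817, 0.0816]
orientation: [-0.0, -0.701, 0.713, 0.0]
wrist_force: [-0.3, 0.8, 0.3]
finger_gap: 0.0855
grip_force: 0.0
```

```bash
python3 go.py ctrl -22
python3 - <<'E'
from h import *
c=read_camera("top"); W=world(c); m=(W[...,2]>.046)&(W[...,2]<.062)&(np.hypot(W[...,0]-.412,W[...,1]-.291)<.08)
P=W[m]; print("thin in tray, top z",np.median(P[:,2]),cv2.minAreaRect((P[:,:2]*1000).astype(np.float32)))
E
```

```text
t 10.4 tcp [638.1  81.7  81.6] yaw 179.1 j6 -1.55 | shift cm [  0.51  -0.53 -10.36] turn 0.056 tilt [-0.    -0.001 -0.   ] F [-0.3  0.8  0.3]
thin in tray, top z 0.05621581221865196 ((410.9691467285156, 290.53167724609375), (96.78345489501953, 25.078824996948242), 20.590253829956055)
```

Thin battery is flat on the floor and centred. Controller next.

Request:
carry_out(moves=[{"tx": 0.5,"ty": -0.5,"tz": -2.5,"wx": 0,"wy": 0,"wz": 0.056,"claw": -1},{"tx": 0,"ty": 0,"tz": -3,"wx": 0,"wy": 0,"wz": 0,"claw": -1},{"tx": 0,"ty": 0,"tz": 0,"wx": 0,"wy": 0,"wz": 0,"claw": -1}])

```text
clock: 10.85
tcp_pos: [0.6404, 0.0776, 0.0246]
orientation: [0.002, 0.721, -0.693, -0.002]
wrist_force: [0.4, -0.2, -0.1]
finger_gap: 0.0859
grip_force: 0.0
```

```bash
python3 go.py ctrl -22
```

```text
t 10.8 tcp [640.4  77.6  24.6] yaw -177.7 j6 -1.62 | shift cm [ 0.28 -0.12 -4.66] turn -0.001 tilt [-0.    -0.006 -0.   ] F [ 0.4 -0.2 -0.1]
```

Request:
carry_out(moves=[{"tx": 0.2,"ty": -0.1,"tz": -2.2,"wx": 0,"wy": 0,"wz": 0,"claw": -1},{"tx": 0,"ty": 0,"tz": -1.6,"wx": 0,"wy": 0,"wz": 0,"claw": -1},{"tx": 0,"ty": 0,"tz": -0.8,"wx": 0,"wy": 0,"wz": 0,"claw": -0.5},{"tx": 0,"ty": 0,"tz": 0,"wx": 0,"wy": 0,"wz": 0,"claw": 0},{"tx": 0,"ty": 0,"tz": 0,"wx": 0,"wy": 0,"wz": 0,"claw": 1},{"tx": 0,"ty": 0,"tz": 0,"wx": 0,"wy": 0,"wz": 0,"claw": 1},{"tx": 0,"ty": 0,"tz": 0,"wx": 0,"wy": 0,"wz": 0,"claw": 1}], newtons=30)

```text
clock: 11.72
tcp_pos: [0.6454, 0.0762, -0.0186]
orientation: [-0.0, 0.722, -0.692, 0.0]
wrist_force: [-0.3, 0.7, 0.0]
finger_gap: 0.0444
grip_force: 32.8
```

```bash
python3 go.py wide
```

```text
t 11.7 tcp [645.4  76.2 -18.6] yaw -177.6 j6 -1.62 | shift cm [-20.99  15.33   0.  ] turn -1.247 tilt [-0.     0.001  0.   ] F [-0.3  0.7  0. ]
```

Request:
carry_out(moves=[{"tx": 0,"ty": 0,"tz": 3,"wx": 0,"wy": 0,"wz": 0,"claw": 1},{"tx": 0,"ty": 0,"tz": 4,"wx": 0,"wy": 0,"wz": 0,"claw": 1},{"tx": -3,"ty": 2.2,"tz": 0,"wx": 0,"wy": 0,"wz": -0.17,"claw": 1},{"tx": -4,"ty": 2.9,"tz": 0,"wx": 0,"wy": 0,"wz": -0.178,"claw": 1},{"tx": -4,"ty": 2.9,"tz": 0,"wx": 0,"wy": 0,"wz": -0.178,"claw": 1},{"tx": -4,"ty": 2.9,"tz": 0,"wx": 0,"wy": 0,"wz": -0.178,"claw": 1},{"tx": -4,"ty": 2.9,"tz": 0,"wx": 0,"wy": 0,"wz": -0.178,"claw": 1},{"tx": -2,"ty": 1.5,"tz": 0,"wx": 0,"wy": 0,"wz": -0.178,"claw": 1}])

```text
clock: 12.72
tcp_pos: [0.4326, 0.2301, 0.0512]
orientation: [-0.0, -0.271, 0.963, 0.0]
wrist_force: [1.2, 0.7, -0.4]
finger_gap: 0.0446
grip_force: 32.7
```

Request:
carry_out(moves=[{"tx": 0,"ty": 0,"tz": 0,"wx": 0,"wy": 0,"wz": -0.178,"claw": 1},{"tx": 0,"ty": 0,"tz": 0,"wx": 0,"wy": 0,"wz": 0,"claw": 1}])

```text
clock: 12.98
tcp_pos: [0.435, 0.2295, 0.0514]
orientation: [0.0, -0.188, 0.982, 0.0]
wrist_force: [1.3, -0.3, -0.2]
finger_gap: 0.0442
grip_force: 32.6
```

```bash
python3 go.py wide -14.6
```

```text
t 13.0 tcp [435.  229.5  51.4] yaw 111.7 j6 -0.06 | shift cm [ 0.05  0.   -6.6 ] turn -0.011 tilt [-0.     0.001  0.   ] F [ 1.3 -0.3 -0.2]
```

Request:
carry_out(moves=[{"tx": 0,"ty": 0,"tz": -3,"wx": 0,"wy": 0,"wz": -0.01,"claw": 1},{"tx": 0,"ty": 0,"tz": -2,"wx": 0,"wy": 0,"wz": 0,"claw": 1},{"tx": 0,"ty": 0,"tz": -0.8,"wx": 0,"wy": 0,"wz": 0,"claw": 1},{"tx": 0,"ty": 0,"tz": -0.3,"wx": 0,"wy": 0,"wz": 0,"claw": 1},{"tx": 0,"ty": 0,"tz": 0,"wx": 0,"wy": 0,"wz": 0,"claw": 1}])

```text
clock: 13.6
tcp_pos: [0.4357, 0.2292, -0.0096]
orientation: [0.0, -0.182, 0.983, 0.0]
wrist_force: [0.8, -1.1, -0.6]
finger_gap: 0.0446
grip_force: 32.6
```

```bash
python3 go.py wide -14.6
```

```text
t 13.6 tcp [435.7 229.2  -9.6] yaw 111.0 j6 -0.04 | shift cm [-0.02  0.03 -0.5 ] turn 0.001 tilt [-0.     0.001  0.   ] F [ 0.8 -1.1 -0.6]
```

Request:
carry_out(moves=[{"tx": 0,"ty": 0,"tz": -0.3,"wx": 0,"wy": 0,"wz": 0,"claw": 1},{"tx": 0,"ty": 0,"tz": -0.12,"wx": 0,"wy": 0,"wz": 0,"claw": 1},{"tx": 0,"ty": 0,"tz": 0,"wx": 0,"wy": 0,"wz": 0,"claw": 1}])

```text
clock: 13.98
tcp_pos: [0.4352, 0.2292, -0.0141]
orientation: [0.0, -0.182, 0.983, 0.0]
wrist_force: [0.1, -0.1, -0.6]
finger_gap: 0.0444
grip_force: 32.6
```

Request:
carry_out(moves=[{"tx": 0,"ty": 0,"tz": -0.1,"wx": 0,"wy": 0,"wz": 0,"claw": 1},{"tx": 0,"ty": 0,"tz": 0,"wx": 0,"wy": 0,"wz": 0,"claw": 1}])

```text
clock: 14.22
tcp_pos: [0.4353, 0.2293, -0.0146]
orientation: [0.0, -0.182, 0.983, 0.0]
wrist_force: [-0.9, -0.7, 4.0]
finger_gap: 0.0444
grip_force: 33.2
```

Request:
carry_out(moves=[{"tx": 0,"ty": 0,"tz": 0,"wx": 0,"wy": 0,"wz": 0,"claw": -0.2},{"tx": 0,"ty": 0,"tz": 0,"wx": 0,"wy": 0,"wz": 0,"claw": -0.4},{"tx": 0,"ty": 0,"tz": 0,"wx": 0,"wy": 0,"wz": 0,"claw": -0.4},{"tx": 0,"ty": 0,"tz": 2,"wx": 0,"wy": 0,"wz": 0,"claw": -0.4},{"tx": 0,"ty": 0,"tz": 4,"wx": 0,"wy": 0,"wz": 0,"claw": -0.4},{"tx": 0,"ty": 0,"tz": 4,"wx": 0,"wy": 0,"wz": 0,"claw": -0.4},{"tx": 2.3,"ty": -5.5,"tz": 0,"wx": 0,"wy": 0,"wz": -0.174,"claw": -1},{"tx": 2.3,"ty": -5.5,"tz": 0,"wx": 0,"wy": 0,"wz": -0.174,"claw": -1}])

```text
clock: 15.22
tcp_pos: [0.4822, 0.1187, 0.0858]
orientation: [0.001, -0.007, 1.0, 0.0]
wrist_force: [1.1, 0.7, -0.1]
finger_gap: 0.0857
grip_force: 0.0
```

Request:
carry_out(moves=[{"tx": 2.3,"ty": -5.5,"tz": 0,"wx": 0,"wy": 0,"wz": -0.174,"claw": -1},{"tx": 2.3,"ty": -5.5,"tz": 0,"wx": 0,"wy": 0,"wz": -0.174,"claw": -1},{"tx": 2.3,"ty": -5.5,"tz": 0,"wx": 0,"wy": 0,"wz": -0.174,"claw": -1},{"tx": 2.3,"ty": -5.5,"tz": 0,"wx": 0,"wy": 0,"wz": -0.174,"claw": -1},{"tx": 2.3,"ty": -5.5,"tz": 0,"wx": 0,"wy": 0,"wz": -0.174,"claw": -1},{"tx": 2.3,"ty": -5.5,"tz": 0,"wx": 0,"wy": 0,"wz": -0.174,"claw": -1},{"tx": 1.5,"ty": -3,"tz": 0,"wx": 0,"wy": 0,"wz": -0.174,"claw": -1},{"tx": 0,"ty": 0,"tz": 0,"wx": 0,"wy": 0,"wz": 0,"claw": -1}])

```text
clock: 16.23
tcp_pos: [0.6346, -0.2437, 0.0838]
orientation: [0.0, 0.566, 0.824, -0.0]
wrist_force: [0.5, 1.4, -0.1]
finger_gap: 0.0853
grip_force: 0.0
```

```bash
python3 go.py thick -14
python3 - <<'E'
from h import *
c=read_camera("top"); W=world(c); m=(W[...,2]>.034)&(W[...,2]<.05)&(np.hypot(W[...,0]-.4355,W[...,1]-.2295)<.046)
P=W[m]; print("ctrl in tray, top z",np.median(P[:,2]),cv2.minAreaRect((P[:,:2]*1000).astype(np.float32)))
E
```

```text
t 16.2 tcp [ 634.6 -243.7   83.8] yaw 21.0 j6 0.72 | shift cm [ 0.59 -2.63 -9.78] turn 0.003 tilt [0. 0. 0.] F [ 0.5  1.4 -0.1]
ctrl in tray, top z 0.04448275085606834 ((434.5361633300781, 228.26800537109375), (70.24848937988281, 45.407142639160156), 20.79705810546875)
```

Controller is in, flat at 44 mm. Thick battery next.

Request:
carry_out(moves=[{"tx": 0.6,"ty": -2.6,"tz": 0,"wx": 0,"wy": 0,"wz": 0,"claw": -1},{"tx": 0,"ty": 0,"tz": -2.5,"wx": 0,"wy": 0,"wz": 0,"claw": -1},{"tx": 0,"ty": 0,"tz": -1.5,"wx": 0,"wy": 0,"wz": 0,"claw": -1},{"tx": 0,"ty": 0,"tz": 0,"wx": 0,"wy": 0,"wz": 0,"claw": -1}])

```text
clock: 16.77
tcp_pos: [0.6386, -0.2649, 0.0431]
orientation: [-0.002, 0.564, 0.826, -0.0]
wrist_force: [-0.2, 0.2, -0.9]
finger_gap: 0.0855
grip_force: 0.0
```

```bash
python3 go.py thick -16
```

```text
t 16.8 tcp [ 638.6 -264.9   43.1] yaw 21.3 j6 0.69 | shift cm [ 0.19 -0.51 -5.91] turn -0.002 tilt [-0.002 -0.003 -0.   ] F [-0.2  0.2 -0.9]
```

Request:
carry_out(moves=[{"tx": 0.2,"ty": -0.5,"tz": -1.5,"wx": 0,"wy": 0,"wz": 0,"claw": -1},{"tx": 0,"ty": 0,"tz": -2.3,"wx": 0,"wy": 0,"wz": 0,"claw": -1},{"tx": 0,"ty": 0,"tz": -2,"wx": 0,"wy": 0,"wz": 0,"claw": -0.8},{"tx": 0,"ty": 0,"tz": 0,"wx": 0,"wy": 0,"wz": 0,"claw": 0},{"tx": 0,"ty": 0,"tz": 0,"wx": 0,"wy": 0,"wz": 0,"claw": 1},{"tx": 0,"ty": 0,"tz": 0,"wx": 0,"wy": 0,"wz": 0,"claw": 1},{"tx": 0,"ty": 0,"tz": 0,"wx": 0,"wy": 0,"wz": 0,"claw": 1}], newtons=60)

```text
clock: 17.65
tcp_pos: [0.6426, -0.2722, -0.0122]
orientation: [0.001, 0.565, 0.825, -0.0]
wrist_force: [-1.6, -0.6, 1.5]
finger_gap: 0.0424
grip_force: 63.6
```

```bash
python3 go.py long
```

```text
t 17.6 tcp [ 642.6 -272.2  -12.2] yaw 21.2 j6 0.69 | shift cm [-22.98  -3.19   0.  ] turn 0.340 tilt [0.001 0.001 0.   ] F [-1.6 -0.6  1.5]
```

Request:
carry_out(moves=[{"tx": 0,"ty": 0,"tz": 2,"wx": 0,"wy": 0,"wz": 0,"claw": 1},{"tx": 0,"ty": 0,"tz": 4,"wx": 0,"wy": 0,"wz": 0,"claw": 1},{"tx": -3,"ty": -0.4,"tz": 0,"wx": 0,"wy": 0,"wz": 0.07,"claw": 1},{"tx": -5,"ty": -0.7,"tz": 0,"wx": 0,"wy": 0,"wz": 0.08,"claw": 1},{"tx": -5,"ty": -0.7,"tz": 0,"wx": 0,"wy": 0,"wz": 0.08,"claw": 1},{"tx": -5,"ty": -0.7,"tz": 0,"wx": 0,"wy": 0,"wz": 0.08,"claw": 1},{"tx": -3.5,"ty": -0.5,"tz": 0,"wx": 0,"wy": 0,"wz": 0.03,"claw": 1},{"tx": -1.5,"ty": -0.2,"tz": 0,"wx": 0,"wy": 0,"wz": 0,"claw": 1}])

```text
clock: 18.65
tcp_pos: [0.4099, -0.3031, 0.0464]
orientation: [-0.001, 0.418, 0.908, 0.0]
wrist_force: [0.6, -0.6, -6.1]
finger_gap: 0.0423
grip_force: 63.3
```

```bash
python3 go.py long -8.2
```

```text
t 18.6 tcp [ 409.9 -303.1   46.4] yaw 40.6 j6 0.07 | shift cm [ 0.29 -0.1  -5.46] turn 0.002 tilt [-0.002 -0.001 -0.   ] F [ 0.6 -0.6 -6.1]
```

Request:
carry_out(moves=[{"tx": 0.2,"ty": 0,"tz": -2,"wx": 0,"wy": 0,"wz": 0,"claw": 1},{"tx": 0,"ty": 0,"tz": -2,"wx": 0,"wy": 0,"wz": 0,"claw": 1},{"tx": 0,"ty": 0,"tz": -0.8,"wx": 0,"wy": 0,"wz": 0,"claw": 1},{"tx": 0,"ty": 0,"tz": -0.2,"wx": 0,"wy": 0,"wz": 0,"claw": 1},{"tx": 0,"ty": 0,"tz": 0,"wx": 0,"wy": 0,"wz": 0,"claw": 1}])

```text
clock: 19.27
tcp_pos: [0.4147, -0.3041, -0.0028]
orientation: [0.0, 0.417, 0.909, -0.0]
wrist_force: [0.1, -0.8, -6.0]
finger_gap: 0.0419
grip_force: 63.0
```

```bash
python3 go.py long -8.2
```

```text
t 19.3 tcp [ 414.7 -304.1   -2.8] yaw 40.7 j6 0.07 | shift cm [-0.19 -0.   -0.54] turn 0.000 tilt [0.    0.001 0.   ] F [ 0.1 -0.8 -6. ]
```

Request:
carry_out(moves=[{"tx": -0.2,"ty": 0,"tz": -0.3,"wx": 0,"wy": 0,"wz": 0,"claw": 1},{"tx": 0,"ty": 0,"tz": -0.12,"wx": 0,"wy": 0,"wz": 0,"claw": 1},{"tx": 0,"ty": 0,"tz": 0,"wx": 0,"wy": 0,"wz": 0,"claw": 1}])

```text
clock: 19.65
tcp_pos: [0.4121, -0.3039, -0.0073]
orientation: [0.0, 0.417, 0.909, 0.0]
wrist_force: [-0.8, 0.3, -5.6]
finger_gap: 0.0419
grip_force: 63.0
```

Request:
carry_out(moves=[{"tx": 0,"ty": 0,"tz": -0.1,"wx": 0,"wy": 0,"wz": 0,"claw": 1},{"tx": 0,"ty": 0,"tz": 0,"wx": 0,"wy": 0,"wz": 0,"claw": 1}])

```text
clock: 19.9
tcp_pos: [0.4123, -0.304, -0.0082]
orientation: [0.0, 0.417, 0.909, -0.0]
wrist_force: [0.2, 0.8, -6.2]
finger_gap: 0.0422
grip_force: 63.4
```

Request:
carry_out(moves=[{"tx": 0,"ty": 0,"tz": -0.1,"wx": 0,"wy": 0,"wz": 0,"claw": 1},{"tx": 0,"ty": 0,"tz": 0,"wx": 0,"wy": 0,"wz": 0,"claw": 1}])

```text
clock: 20.15
tcp_pos: [0.4123, -0.304, -0.0083]
orientation: [0.0, 0.417, 0.909, -0.0]
wrist_force: [-3.0, 2.1, 5.2]
finger_gap: 0.0422
grip_force: 64.6
```

Request:
carry_out(moves=[{"tx": 0,"ty": 0,"tz": 0,"wx": 0,"wy": 0,"wz": 0,"claw": -0.2},{"tx": 0,"ty": 0,"tz": 0,"wx": 0,"wy": 0,"wz": 0,"claw": -0.4},{"tx": 0,"ty": 0,"tz": 0,"wx": 0,"wy": 0,"wz": 0,"claw": -0.4},{"tx": 0,"ty": 0,"tz": 2,"wx": 0,"wy": 0,"wz": 0,"claw": -0.4},{"tx": 0,"ty": 0,"tz": 4,"wx": 0,"wy": 0,"wz": 0,"claw": -0.4},{"tx": 0,"ty": 0,"tz": 4,"wx": 0,"wy": 0,"wz": 0,"claw": -0.4},{"tx": 3.9,"ty": 3.7,"tz": 0,"wx": 0,"wy": 0,"wz": 0,"claw": -1},{"tx": 3.9,"ty": 3.7,"tz": 0,"wx": 0,"wy": 0,"wz": 0,"claw": -1}])

```text
clock: 21.15
tcp_pos: [0.4915, -0.2301, 0.0917]
orientation: [0.001, 0.418, 0.908, -0.0]
wrist_force: [0.2, -0.7, -0.0]
finger_gap: 0.0857
grip_force: 0.0
```

Request:
carry_out(moves=[{"tx": 3.9,"ty": 3.7,"tz": 0,"wx": 0,"wy": 0,"wz": 0,"claw": -1},{"tx": 3.9,"ty": 3.7,"tz": 0,"wx": 0,"wy": 0,"wz": 0,"claw": -1},{"tx": 3.9,"ty": 3.7,"tz": 0,"wx": 0,"wy": 0,"wz": 0,"claw": -1},{"tx": 2.5,"ty": 2.5,"tz": 0,"wx": 0,"wy": 0,"wz": 0,"claw": -1},{"tx": 0,"ty": 0,"tz": 0,"wx": 0,"wy": 0,"wz": 0,"claw": -1}])

```text
clock: 21.78
tcp_pos: [0.6336, -0.0917, 0.0901]
orientation: [0.0, 0.416, 0.91, 0.0]
wrist_force: [-0.4, -0.4, -0.3]
finger_gap: 0.0857
grip_force: 0.0
```

```bash
python3 go.py wheel -26
python3 - <<'E'
from h import *
c=read_camera("top"); W=world(c); m=(W[...,2]>.046)&(W[...,2]<.062)&(np.hypot(W[...,0]-.4128,W[...,1]+.304)<.07)
P=W[m]; print("thick in tray, top z",np.median(P[:,2]),cv2.minAreaRect((P[:,:2]*1000).astype(np.float32)))
E
```

```text
t 21.8 tcp [633.6 -91.7  90.1] yaw 40.9 j6 0.59 | shift cm [  1.51   0.99 -11.61] turn 0.000 tilt [-0.  0.  0.] F [-0.4 -0.4 -0.3]
thick in tray, top z nan ((0.0, 0.0), (0.0, 0.0), 0.0)
  return _methods._mean(a, axis=axis, dtype=dtype,
  ret = ret.dtype.type(ret / rcount)
```

No top-camera points there; the arm may be blocking the view. I'll check with the scene camera too.

Run:
```python
from h import *
for n in("top","scene"):
    c=read_camera(n); W=world(c)
    near=np.hypot(W[...,0]-.4128,W[...,1]+.304)<.07
    print(n,near.sum(),np.histogram(W[near][:,2],np.arange(0,.08,.01))[0])
    m=(W[...,2]>.046)&(W[...,2]<.062)&near
    if m.sum()>9: print(np.median(W[m][:,2]),cv2.minAreaRect((W[m][:,:2]*1000).astype(np.float32)))
    if n=="scene": cv2.imwrite("pics/s3.png",cv2.convertScaleAbs(cv2.resize(c["image"][90:250,150:420],(790,468)),alpha=1.5))
```

```text
top 0 [0 0 0 0 0 0 0]
scene 245 [212  33   0   0   0   0   0]
```

View pics/s3.png

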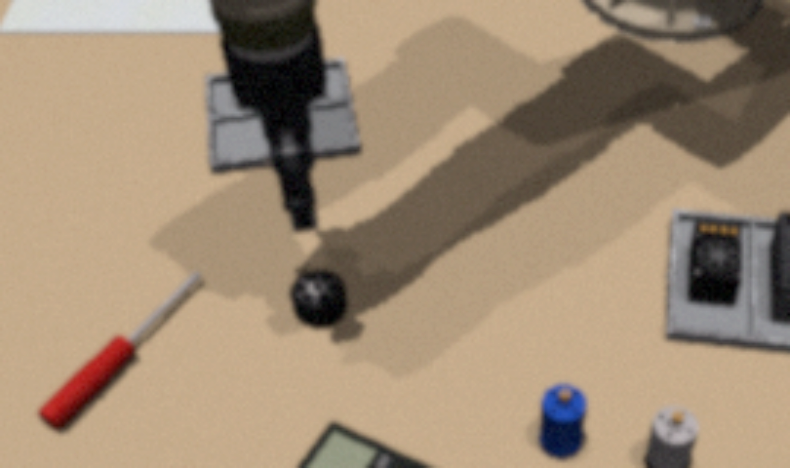

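The scene view shows the gripper blocking the long compartment in both cameras, so I'll recheck later. Controller and thin battery sit in tray_two. Going on with the wheel.

Request:
carry_out(moves=[{"tx": 1.5,"ty": 1,"tz": 0,"wx": 0,"wy": 0,"wz": 0,"claw": -1},{"tx": 0,"ty": 0,"tz": -4,"wx": 0,"wy": 0,"wz": 0,"claw": -1},{"tx": 0,"ty": 0,"tz": -3,"wx": 0,"wy": 0,"wz": 0,"claw": -1},{"tx": 0,"ty": 0,"tz": 0,"wx": 0,"wy": 0,"wz": 0,"claw": -1}])

```text
clock: 22.42
tcp_pos: [0.6438, -0.0844, 0.0181]
orientation: [-0.003, 0.418, 0.908, -0.001]
wrist_force: [0.6, -0.3, -0.3]
finger_gap: 0.0856
grip_force: 0.0
```

```bash
python3 go.py wheel -25
```

```text
t 22.4 tcp [643.8 -84.4  18.1] yaw 40.6 j6 0.61 | shift cm [ 0.49  0.26 -4.31] turn 0.000 tilt [-0.001 -0.006 -0.   ] F [ 0.6 -0.3 -0.3]
```

Request:
carry_out(moves=[{"tx": 0.4,"ty": 0.2,"tz": -1.5,"wx": 0,"wy": 0,"wz": 0,"claw": -1},{"tx": 0,"ty": 0,"tz": -2,"wx": 0,"wy": 0,"wz": 0,"claw": -1},{"tx": 0,"ty": 0,"tz": -0.8,"wx": 0,"wy": 0,"wz": 0,"claw": -0.6},{"tx": 0,"ty": 0,"tz": 0,"wx": 0,"wy": 0,"wz": 0,"claw": 0},{"tx": 0,"ty": 0,"tz": 0,"wx": 0,"wy": 0,"wz": 0,"claw": 1},{"tx": 0,"ty": 0,"tz": 0,"wx": 0,"wy": 0,"wz": 0,"claw": 1},{"tx": 0,"ty": 0,"tz": 0,"wx": 0,"wy": 0,"wz": 0,"claw": 1}], newtons=30)

```text
clock: 23.3
tcp_pos: [0.6515, -0.0819, -0.0218]
orientation: [0.0, 0.417, 0.909, 0.0]
wrist_force: [0.0, 0.4, 0.9]
finger_gap: 0.0486
grip_force: 31.2
```

```bash
python3 go.py sqB
```

```text
t 23.3 tcp [651.5 -81.9 -21.8] yaw 40.7 j6 0.61 | shift cm [-20.77 -14.48   0.  ] turn 0.000 tilt [0.    0.001 0.   ] F [0.  0.4 0.9]
```

Request:
carry_out(moves=[{"tx": 0,"ty": 0,"tz": 2,"wx": 0,"wy": 0,"wz": 0,"claw": 1},{"tx": 0,"ty": 0,"tz": 4,"wx": 0,"wy": 0,"wz": 0,"claw": 1},{"tx": -3,"ty": -2,"tz": 0,"wx": 0,"wy": 0,"wz": 0,"claw": 1},{"tx": -4.5,"ty": -3.2,"tz": 0,"wx": 0,"wy": 0,"wz": 0,"claw": 1},{"tx": -4.5,"ty": -3.2,"tz": 0,"wx": 0,"wy": 0,"wz": 0,"claw": 1},{"tx": -4.5,"ty": -3.2,"tz": 0,"wx": 0,"wy": 0,"wz": 0,"claw": 1},{"tx": -3,"ty": -2,"tz": 0,"wx": 0,"wy": 0,"wz": 0,"claw": 1},{"tx": -1.3,"ty": -0.9,"tz": 0,"wx": 0,"wy": 0,"wz": 0,"claw": 1}])

```text
clock: 24.3
tcp_pos: [0.4417, -0.2276, 0.0379]
orientation: [0.0, 0.418, 0.908, 0.0]
wrist_force: [0.4, -0.7, -1.3]
finger_gap: 0.0482
grip_force: 31.4
```

```bash
python3 go.py sqB -17.8
python3 - <<'E'
from h import *
c=read_camera("scene"); W=world(c)
near=np.hypot(W[...,0]-.4128,W[...,1]+.304)<.07
print(near.sum(),np.histogram(W[near][:,2],np.arange(0,.08,.01))[0])
E
```

```text
t 24.3 tcp [ 441.7 -227.6   37.9] yaw 40.6 j6 0.23 | shift cm [ 0.21  0.09 -5.57] turn 0.002 tilt [-0.  0.  0.] F [ 0.4 -0.7 -1.3]
801 [330  99  46  49  44 198   0]
```

The thick battery is visible in its compartment. Lowering the wheel.

Request:
carry_out(moves=[{"tx": 0.2,"ty": 0.1,"tz": -2,"wx": 0,"wy": 0,"wz": 0,"claw": 1},{"tx": 0,"ty": 0,"tz": -2,"wx": 0,"wy": 0,"wz": 0,"claw": 1},{"tx": 0,"ty": 0,"tz": -0.9,"wx": 0,"wy": 0,"wz": 0,"claw": 1},{"tx": 0,"ty": 0,"tz": -0.3,"wx": 0,"wy": 0,"wz": 0,"claw": 1},{"tx": 0,"ty": 0,"tz": 0,"wx": 0,"wy": 0,"wz": 0,"claw": 1}])

```text
clock: 24.98
tcp_pos: [0.4457, -0.2258, -0.0141]
orientation: [0.0, 0.417, 0.909, 0.0]
wrist_force: [0.4, 0.3, -1.2]
finger_gap: 0.0484
grip_force: 31.4
```

```bash
python3 go.py sqB -17.8
```

```text
t 25.0 tcp [ 445.7 -225.8  -14.1] yaw 40.7 j6 0.23 | shift cm [-0.19 -0.09 -0.37] turn -0.000 tilt [0. 0. 0.] F [ 0.4  0.3 -1.2]
```

Request:
carry_out(moves=[{"tx": -0.2,"ty": -0.1,"tz": -0.2,"wx": 0,"wy": 0,"wz": 0,"claw": 1},{"tx": 0,"ty": 0,"tz": -0.1,"wx": 0,"wy": 0,"wz": 0,"claw": 1},{"tx": 0,"ty": 0,"tz": 0,"wx": 0,"wy": 0,"wz": 0,"claw": 1}])

```text
clock: 25.35
tcp_pos: [0.4432, -0.2269, -0.0172]
orientation: [0.0, 0.417, 0.909, 0.0]
wrist_force: [0.1, -0.1, -0.8]
finger_gap: 0.0486
grip_force: 31.4
```

Request:
carry_out(moves=[{"tx": 0,"ty": 0,"tz": -0.1,"wx": 0,"wy": 0,"wz": 0,"claw": 1},{"tx": 0,"ty": 0,"tz": 0,"wx": 0,"wy": 0,"wz": 0,"claw": 1}])

```text
clock: 25.6
tcp_pos: [0.4433, -0.227, -0.0179]
orientation: [0.0, 0.417, 0.909, -0.0]
wrist_force: [-1.1, 0.4, 4.3]
finger_gap: 0.0489
grip_force: 31.8
```

Request:
carry_out(moves=[{"tx": 0,"ty": 0,"tz": 0,"wx": 0,"wy": 0,"wz": 0,"claw": -0.25},{"tx": 0,"ty": 0,"tz": 0,"wx": 0,"wy": 0,"wz": 0,"claw": -0.4},{"tx": 0,"ty": 0,"tz": 0,"wx": 0,"wy": 0,"wz": 0,"claw": -0.4},{"tx": 0,"ty": 0,"tz": 2,"wx": 0,"wy": 0,"wz": 0,"claw": -0.4},{"tx": 0,"ty": 0,"tz": 4,"wx": 0,"wy": 0,"wz": 0,"claw": -0.4},{"tx": 0,"ty": 0,"tz": 4,"wx": 0,"wy": 0,"wz": 0,"claw": -0.4},{"tx": 2.2,"ty": 5.5,"tz": 0,"wx": 0,"wy": 0,"wz": 0,"claw": -1},{"tx": 2.2,"ty": 5.5,"tz": 0,"wx": 0,"wy": 0,"wz": 0,"claw": -1}])

```text
clock: 26.6
tcp_pos: [0.4882, -0.1166, 0.0825]
orientation: [0.001, 0.419, 0.908, 0.0]
wrist_force: [1.6, 0.3, -0.0]
finger_gap: 0.0854
grip_force: 0.0
```

Request:
carry_out(moves=[{"tx": 2.2,"ty": 5.5,"tz": 0,"wx": 0,"wy": 0,"wz": 0,"claw": -1},{"tx": 2.2,"ty": 5.5,"tz": 0,"wx": 0,"wy": 0,"wz": 0,"claw": -1},{"tx": 2.2,"ty": 5.5,"tz": 0,"wx": 0,"wy": 0,"wz": 0,"claw": -1},{"tx": 2.2,"ty": 5.5,"tz": 0,"wx": 0,"wy": 0,"wz": 0,"claw": -1},{"tx": 2.2,"ty": 5.5,"tz": 0,"wx": 0,"wy": 0,"wz": 0,"claw": -1},{"tx": 2.2,"ty": 5,"tz": 0,"wx": 0,"wy": 0,"wz": 0,"claw": -1},{"tx": 1.5,"ty": 2.5,"tz": 0,"wx": 0,"wy": 0,"wz": 0,"claw": -1},{"tx": 0,"ty": 0,"tz": 0,"wx": 0,"wy": 0,"wz": 0,"claw": -1}])

```text
clock: 27.6
tcp_pos: [0.6345, 0.2353, 0.0808]
orientation: [-0.0, 0.416, 0.909, 0.0]
wrist_force: [-0.6, 0.6, 0.1]
finger_gap: 0.0852
grip_force: 0.0
```

```bash
python3 go.py motor -15
python3 - <<'E'
from h import *
for n in("top","scene"):
    c=read_camera(n); W=world(c)
    for k,x,y,r,a,b in(("thick",.4128,-.3041,.07,.046,.062),("wheel",.4438,-.2267,.034,.026,.042)):
        m=(W[...,2]>a)&(W[...,2]<b)&(np.hypot(W[...,0]-x,W[...,1]-y)<r)
        if m.sum()>9: print(n,k,m.sum(),np.percentile(W[m][:,2],[10,50,90]).round(4),cv2.minAreaRect((W[m][:,:2]*1000).astype(np.float32)))
E
```

```text
t 27.6 tcp [634.5 235.3  80.8] yaw 40.9 j6 1.09 | shift cm [ 1.17  3.74 -9.58] turn 0.000 tilt [-0. -0. -0.] F [-0.6  0.6  0.1]
top thick 914 [0.0537 0.0564 0.0588] ((409.7016906738281, -301.8786926269531), (43.92496109008789, 97.60352325439453), 41.37861251831055)
top wheel 411 [0.0316 0.0342 0.0368] ((441.18798828125, -226.012451171875), (49.56753158569336, 49.78868865966797), 42.73176574707031)
scene thick 313 [0.0502 0.0554 0.0578] ((412.33990478515625, -302.0014953613281), (50.15402603149414, 96.75678253173828), 40.76728820800781)
scene wheel 155 [0.0297 0.0339 0.0358] ((443.0291748046875, -224.13272094726562), (50.9195442199707, 47.509639739990234), 31.12799072265625)
```

Thick battery and wheel are flat in place. Motor next.

Request:
carry_out(moves=[{"tx": 1.2,"ty": 3.7,"tz": 0,"wx": 0,"wy": 0,"wz": 0,"claw": -1},{"tx": 0,"ty": 0,"tz": -1.5,"wx": 0,"wy": 0,"wz": 0,"claw": -1},{"tx": 0,"ty": 0,"tz": 0,"wx": 0,"wy": 0,"wz": 0,"claw": -1}])

```text
clock: 28.08
tcp_pos: [0.6443, 0.2684, 0.0647]
orientation: [-0.001, 0.418, 0.909, -0.001]
wrist_force: [0.3, -0.4, 0.1]
finger_gap: 0.0856
grip_force: 0.0
```

```bash
python3 go.py motor -15
```

```text
t 28.1 tcp [644.3 268.4  64.7] yaw 40.6 j6 1.14 | shift cm [ 0.19  0.43 -7.97] turn 0.000 tilt [ 0.002 -0.004  0.   ] F [ 0.3 -0.4  0.1]
```

Request:
carry_out(moves=[{"tx": 0.1,"ty": 0.3,"tz": -1.5,"wx": 0,"wy": 0,"wz": 0,"claw": -1},{"tx": 0,"ty": 0,"tz": -3,"wx": 0,"wy": 0,"wz": 0,"claw": -1},{"tx": 0,"ty": 0,"tz": -2,"wx": 0,"wy": 0,"wz": 0,"claw": -1},{"tx": 0,"ty": 0,"tz": -1.3,"wx": 0,"wy": 0,"wz": 0,"claw": -0.8},{"tx": 0,"ty": 0,"tz": 0,"wx": 0,"wy": 0,"wz": 0,"claw": -0.2},{"tx": 0,"ty": 0,"tz": 0,"wx": 0,"wy": 0,"wz": 0,"claw": 0.3},{"tx": 0,"ty": 0,"tz": 0,"wx": 0,"wy": 0,"wz": 0,"claw": 1},{"tx": 0,"ty": 0,"tz": 0,"wx": 0,"wy": 0,"wz": 0,"claw": 1}], newtons=50)

```text
clock: 29.08
tcp_pos: [0.6481, 0.2734, -0.0101]
orientation: [0.001, 0.417, 0.909, 0.001]
wrist_force: [-0.6, -0.6, 3.0]
finger_gap: 0.0364
grip_force: 50.2
```

Request:
carry_out(moves=[{"tx": 0,"ty": 0,"tz": 0,"wx": 0,"wy": 0,"wz": 0,"claw": 1}])

```text
clock: 29.2
tcp_pos: [0.6481, 0.2734, -0.0101]
orientation: [0.001, 0.417, 0.909, 0.001]
wrist_force: [0.9, -0.3, 5.2]
finger_gap: 0.036
grip_force: 50.2
```

```bash
python3 go.py sqA
```

```text
t 29.2 tcp [648.1 273.4 -10.1] yaw 40.7 j6 1.15 | shift cm [-15.41 -55.85   0.  ] turn 0.000 tilt [-0.001  0.002  0.   ] F [ 0.9 -0.3  5.2]
```

Request:
carry_out(moves=[{"tx": 0,"ty": 0,"tz": 2,"wx": 0,"wy": 0,"wz": 0,"claw": 1},{"tx": 0,"ty": 0,"tz": 4,"wx": 0,"wy": 0,"wz": 0,"claw": 1},{"tx": 0,"ty": 0,"tz": 4,"wx": 0,"wy": 0,"wz": 0,"claw": 1},{"tx": -1.2,"ty": -2,"tz": 0,"wx": 0,"wy": 0,"wz": 0,"claw": 1},{"tx": -1.5,"ty": -4.5,"tz": 0,"wx": 0,"wy": 0,"wz": 0,"claw": 1},{"tx": -1.5,"ty": -5.5,"tz": 0,"wx": 0,"wy": 0,"wz": 0,"claw": 1},{"tx": -1.5,"ty": -5.5,"tz": 0,"wx": 0,"wy": 0,"wz": 0,"claw": 1},{"tx": -1.5,"ty": -5.5,"tz": 0,"wx": 0,"wy": 0,"wz": 0,"claw": 1}])

```text
clock: 30.2
tcp_pos: [0.5738, 0.0418, 0.0879]
orientation: [-0.001, 0.417, 0.909, -0.0]
wrist_force: [1.9, -0.3, -2.5]
finger_gap: 0.0361
grip_force: 50.6
```

Request:
carry_out(moves=[{"tx": -1.5,"ty": -5.5,"tz": 0,"wx": 0,"wy": 0,"wz": 0,"claw": 1},{"tx": -1.5,"ty": -5.5,"tz": 0,"wx": 0,"wy": 0,"wz": 0,"claw": 1},{"tx": -1.5,"ty": -5.5,"tz": 0,"wx": 0,"wy": 0,"wz": 0,"claw": 1},{"tx": -1.5,"ty": -5.5,"tz": 0,"wx": 0,"wy": 0,"wz": 0,"claw": 1},{"tx": -1,"ty": -5,"tz": 0,"wx": 0,"wy": 0,"wz": 0,"claw": 1},{"tx": -0.5,"ty": -3,"tz": 0,"wx": 0,"wy": 0,"wz": 0,"claw": 1},{"tx": 0,"ty": 0,"tz": 0,"wx": 0,"wy": 0,"wz": 0,"claw": 1}])

```text
clock: 31.08
tcp_pos: [0.4993, -0.2588, 0.0879]
orientation: [-0.0, 0.419, 0.908, 0.0]
wrist_force: [0.2, 0.5, -2.3]
finger_gap: 0.0359
grip_force: 50.7
```

```bash
python3 go.py sqA -6.1
```

```text
t 31.1 tcp [ 499.3 -258.8   87.9] yaw 40.5 j6 0.24 | shift cm [-0.53 -2.63 -9.4 ] turn 0.004 tilt [-0.    -0.001 -0.   ] F [ 0.2  0.5 -2.3]
```

Request:
carry_out(moves=[{"tx": -0.5,"ty": -2.7,"tz": 0,"wx": 0,"wy": 0,"wz": 0,"claw": 1},{"tx": 0,"ty": 0,"tz": -3,"wx": 0,"wy": 0,"wz": 0,"claw": 1},{"tx": 0,"ty": 0,"tz": -2.5,"wx": 0,"wy": 0,"wz": 0,"claw": 1},{"tx": 0,"ty": 0,"tz": 0,"wx": 0,"wy": 0,"wz": 0,"claw": 1}])

```text
clock: 31.58
tcp_pos: [0.4932, -0.2811, 0.0312]
orientation: [-0.003, 0.417, 0.909, 0.001]
wrist_force: [-1.6, -0.6, -2.4]
finger_gap: 0.0361
grip_force: 50.6
```

```bash
python3 go.py sqA -6.1
```

```text
t 31.6 tcp [ 493.2 -281.1   31.2] yaw 40.7 j6 0.20 | shift cm [ 0.08 -0.4  -3.73] turn -0.001 tilt [-0.004 -0.005 -0.   ] F [-1.6 -0.6 -2.4]
```

Request:
carry_out(moves=[{"tx": 0,"ty": -0.3,"tz": -1.2,"wx": 0,"wy": 0,"wz": 0,"claw": 1},{"tx": 0,"ty": 0,"tz": -1.5,"wx": 0,"wy": 0,"wz": 0,"claw": 1},{"tx": 0,"ty": 0,"tz": -0.5,"wx": 0,"wy": 0,"wz": 0,"claw": 1},{"tx": 0,"ty": 0,"tz": 0,"wx": 0,"wy": 0,"wz": 0,"claw": 1},{"tx": 0,"ty": 0,"tz": 0,"wx": 0,"wy": 0,"wz": 0,"claw": 1}])

```text
clock: 32.2
tcp_pos: [0.4954, -0.2871, 0.002]
orientation: [0.0, 0.417, 0.909, -0.0]
wrist_force: [0.4, -0.7, -1.9]
finger_gap: 0.0357
grip_force: 50.6
```

```bash
python3 go.py sqA -6.1
```

```text
t 32.2 tcp [ 495.4 -287.1    2. ] yaw 40.7 j6 0.20 | shift cm [-0.14  0.2  -0.81] turn 0.000 tilt [0.    0.001 0.   ] F [ 0.4 -0.7 -1.9]
```

Request:
carry_out(moves=[{"tx": -0.1,"ty": 0.1,"tz": -0.4,"wx": 0,"wy": 0,"wz": 0,"claw": 1},{"tx": 0,"ty": 0,"tz": -0.3,"wx": 0,"wy": 0,"wz": 0,"claw": 1},{"tx": 0,"ty": 0,"tz": 0,"wx": 0,"wy": 0,"wz": 0,"claw": 1}])

```text
clock: 32.58
tcp_pos: [0.4939, -0.2856, -0.0057]
orientation: [-0.0, 0.417, 0.909, 0.0]
wrist_force: [-1.0, -0.3, -2.5]
finger_gap: 0.0359
grip_force: 50.6
```

Request:
carry_out(moves=[{"tx": 0,"ty": 0,"tz": -0.1,"wx": 0,"wy": 0,"wz": 0,"claw": 1},{"tx": 0,"ty": 0,"tz": 0,"wx": 0,"wy": 0,"wz": 0,"claw": 1}])

```text
clock: 32.83
tcp_pos: [0.4942, -0.2859, -0.0061]
orientation: [0.0, 0.417, 0.909, 0.0]
wrist_force: [-1.1, 0.2, 0.3]
finger_gap: 0.0356
grip_force: 50.9
```

Request:
carry_out(moves=[{"tx": 0,"ty": 0,"tz": -0.05,"wx": 0,"wy": 0,"wz": 0,"claw": 1},{"tx": 0,"ty": 0,"tz": 0,"wx": 0,"wy": 0,"wz": 0,"claw": -0.05},{"tx": 0,"ty": 0,"tz": 0,"wx": 0,"wy": 0,"wz": 0,"claw": -0.3},{"tx": 0,"ty": 0,"tz": 0,"wx": 0,"wy": 0,"wz": 0,"claw": -0.3},{"tx": 0,"ty": 0,"tz": 2,"wx": 0,"wy": 0,"wz": 0,"claw": -0.3},{"tx": 0,"ty": 0,"tz": 4,"wx": 0,"wy": 0,"wz": 0,"claw": -0.3},{"tx": 0,"ty": 0,"tz": 5,"wx": 0,"wy": 0,"wz": 0,"claw": -0.3},{"tx": 0,"ty": 0,"tz": 3,"wx": 0,"wy": 0,"wz": 0,"claw": -0.3}])

```text
clock: 33.83
tcp_pos: [0.495, -0.2865, 0.1358]
orientation: [0.002, 0.417, 0.909, -0.0]
wrist_force: [0.6, 0.1, -0.5]
finger_gap: 0.0555
grip_force: 0.0
```

Request:
carry_out(moves=[{"tx": 0,"ty": 3,"tz": 2,"wx": 0,"wy": 0,"wz": 0,"claw": -0.3},{"tx": 0,"ty": 6,"tz": 0,"wx": 0,"wy": 0,"wz": 0,"claw": -0.3},{"tx": 0,"ty": 6,"tz": 0,"wx": 0,"wy": 0,"wz": 0,"claw": -0.3},{"tx": 0,"ty": 6,"tz": 0,"wx": 0,"wy": 0,"wz": 0,"claw": -0.3},{"tx": 0,"ty": 6,"tz": 0,"wx": 0,"wy": 0,"wz": 0,"claw": -0.3},{"tx": 0,"ty": 3,"tz": 0,"wx": 0,"wy": 0,"wz": 0,"claw": -0.3},{"tx": 0,"ty": 0,"tz": 0,"wx": 0,"wy": 0,"wz": 0,"claw": -0.3}])

```text
clock: 34.7
tcp_pos: [0.4939, 0.0161, 0.1532]
orientation: [0.0, 0.415, 0.91, 0.0]
wrist_force: [-0.4, -0.3, 0.1]
finger_gap: 0.0553
grip_force: 0.0
```

```bash
python3 go.py sqA
python3 - <<'E'
from h import *
c=read_camera("top"); W=world(c)
for k,x,y,r,a,b in(("thick",.4108,-.305,.07,.046,.062),("wheel",.4418,-.2277,.034,.026,.042),("motor",.492,-.286,.035,.056,.07),("thin",.412,.291,.07,.046,.062),("ctrl",.4355,.2295,.046,.034,.05),("blue",.6684,.1839,.035,.05,.068),("tall",.58,.463,.07,.09,.108),("meter",.8007,.1023,.12,.015,.06),("driver",.7755,-.206,.12,.008,.04)):
    m=(W[...,2]>a)&(W[...,2]<b)&(np.hypot(W[...,0]-x,W[...,1]-y)<r)
    if m.sum()>9: print(k,m.sum(),np.percentile(W[m][:,2],[5,50,95]).round(4),[np.round(q,1) for q in cv2.minAreaRect((W[m][:,:2]*1000).astype(np.float32))])
cv2.imwrite("pics/end.png",cv2.convertScaleAbs(cv2.resize(c["image"][140:340,180:540],(792,440),interpolation=cv2.INTER_CUBIC),alpha=1.6))
E
```

```text
t 34.7 tcp [493.9  16.1 153.2] yaw 40.9 j6 0.73 | shift cm [ 1.000e-02 -3.012e+01  0.000e+00] turn -0.004 tilt [-0.  0.  0.] F [-0.4 -0.3  0.1]
thick 915 [0.0523 0.0564 0.0597] [array([ 425.6, -288. ]), array([86.3, 97.4]), np.float64(41.4)]
wheel 166 [0.0315 0.0346 0.0376] [array([ 436.7, -239.7]), array([22.1, 47.2]), np.float64(73.8)]
motor 213 [0.0589 0.0644 0.0675] [array([ 491.7, -286.1]), array([37., 35.]), np.float64(56.4)]
thin 583 [0.0467 0.0559 0.0595] [array([421.3, 264.3]), array([97.1, 81.5]), np.float64(21.2)]
ctrl 664 [0.0408 0.0445 0.0476] [array([434.5, 228.4]), array([70.1, 45.5]), np.float64(21.1)]
blue 193 [0.0565 0.0597 0.0624] [array([668.4, 182.9]), array([34.7, 35.9]), np.float64(45.5)]
tall 758 [0.0966 0.101  0.1041] [array([580.1, 463.8]), array([48. , 71.6]), np.float64(5.5)]
meter 2594 [0.0277 0.0337 0.0405] [array([800.5, 102.2]), array([ 85.5, 178.8]), np.float64(0.9)]
driver 457 [0.0135 0.0222 0.027 ] [array([ 802.9, -207.7]), array([ 25.6, 142.3]), np.float64(88.8)]
```

View pics/end.png

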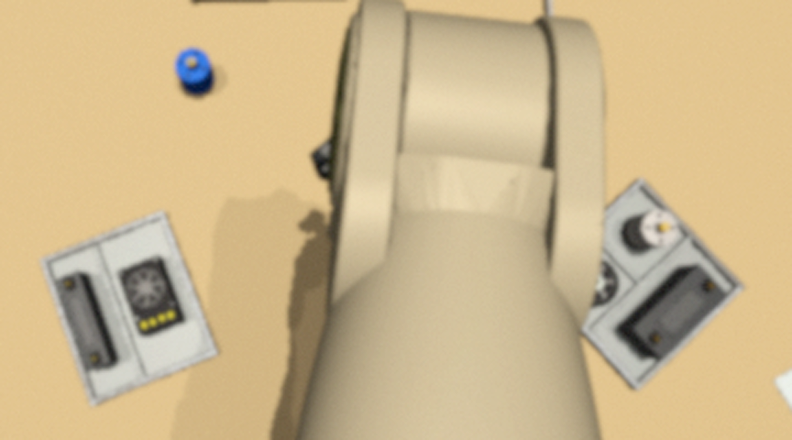

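The end view shows every part upright in its compartment: thin battery (88,320), controller (152,295), motor (650,230), wheel partly behind the arm (603,285), thick battery (672,312). Top heights all sit 4 mm above the table heights, and the meter and tall battery haven't moved. The arm hides part of the screwdriver, but nothing went near it.

```bash
python3 -c "
from workcell import env
print(env.hand_in())"
```

```text
the job is handed in; nothing more can be done
None
```

I handed in both kits at about 35 s of the 109 s allowed, with all five parts set down upright and flat in their compartments and the multimeter, screwdriver and tall battery left alone; no verdict came back.

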